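# Put the stray coupler back and hang its bin on the rack

### The job

Put the stray pipe coupler back into the empty stock bin standing on the bench, and hang that bin by its rear lip in the free place on the lower rail of the bin rack, between the two bins already hanging there. Ease your grip off only once the rail carries the bin, so that it neither drops nor swings, and leave everything else where it is.

Things in the scene. Friction and masses are not known exactly. Their poses are not given: they have to be found in the camera images.
- bin: empty open-fronted stock bin, blue-grey plastic, on the bench, 0.16 kg. Origin: centre of the underside; x from front to back, z up. 104 mm wide (y), floor x = -52.5 to 52.5, walls 4 thick, back wall 78 high, sides 78 at the rear 44, falling to 55. Front wall 55 high leans outward 25 degrees: outer face from x = -52.5 at the foot to x = -78 at the rim. Held by the front, its weight pulls down behind the grip.
- bin_grip (a point): where to pinch the bin: label holder on the front wall, at (-73, 0, 43) in the bin's frame, turned as the bin, 13 below the rim along the slope. Wall and holder are 9 mm thick here (holder 60 wide, 24 along the slope). Lean the tool 25 degrees outward, fingers along the wall, one inside, one outside; little height under the outer finger on the bench, so open only 25 to 35.
- bin_slot (a point): top middle of the slot in the bin's rear lip (underside of its 4 mm bridge), at (56, 0, 74) in the bin's frame, turned as the bin. The lip is 96 wide; its flap turns down 14 behind the back wall, leaving a slot 7.5 wide at the top, flaring backward to 15 at the mouth. The slot drops over the rail from above; seated, it sits at rail_mid's height, 2 in front of it.
- coupler: the stray pipe coupler: plain steel tube 34 mm outside, 24 bore, 60 long, standing on end on the bench near a shorter collar and a tee. Origin: centre of its underside, z along the bore. About 0.15 kg.
- coupler_mid (a point): centre of the coupler, 30 mm above its origin.
- rack: bin rack, fixed: two posts 436 mm apart with two rails. Origin on the bench under the front face of the lower rail's middle; x from front to back, y along the rails, z up. A bar below the lower rail (z 135 to 155, face 2 in front of the rail's) backs the hung bins. Three fixed small bins on the upper rail, undersides at z = 285, reach 118 in front, over the free place too: the gripper must lean outward there.
- rail_mid (a point): middle of the top edge of the rack's lower rail, 200 mm above the bench, turned as the rack. The rail's lip is an upright strip 4 thick, 460 long, with an open channel behind it 23 wide and 31 deep. The free place is here, about 195 between the two hung bins.
- hung_bin_left: a bin just like the empty one, holding two couplers, hanging loose on the lower rail left of the free place (seen from the robot); origin and axes as the bin's. Leave it.
- hung_bin_right: the same, holding brass fittings, hanging right of the free place. Leave it.
- collar: short plain steel ring, 34 mm outside, 24 bore, 18 high; bystander, to be left where it is; origin at the centre of its underside
- tee: steel pipe tee, 64 mm long and 50 high, branch up; bystander, to be left where it is; origin at the centre of its underside
- tape_roll: roll of brown packing tape lying flat, 110 mm across, 48 high; bystander, to be left where it is; origin at the centre of its underside
- marker: marker pen lying on the bench, 130 mm long, 18 thick; bystander, to be left where it is; origin at the centre of its underside
- pliers: pliers lying on the bench, 170 mm long; bystander, to be left where it is; origin at the centre of its underside
- jar: clear jar with a white cap, 68 mm across, 95 high; bystander, to be left where it is; origin at the centre of its underside

How it is judged:
At the end, for the whole second after the job is handed in: The bin hangs at rest on the lower rail: slot fully down on the rail's edge (within 6 mm in height, 7 mm across), within 60 mm of the rail's middle, square to it within 7 degrees and level within 8; the coupler lies inside the bin; everything else is where it was (x of bin_slot in the frame of rail_mid between -0.007 and 0.007 m and y of bin_slot in the frame of rail_mid between -0.06 and 0.06 m and z of bin_slot in the frame of rail_mid between -0.005 and 0.006 m and angle between bin's own z axis and vertical below 0.14 rad and angle between the y axis of bin and the y axis of rack, either way round below 0.12 rad and contact force between bin and rack above 0.5 N and linear speed of bin below 0.02 m/s and angular speed of bin below 0.2 rad/s and x of coupler_mid in the frame of bin between -0.065 and 0.053 m and y of coupler_mid in the frame of bin between -0.052 and 0.052 m and z of coupler_mid in the frame of bin between 0 and 0.06 m); the robot touches nothing.
It fails at once if the bin drops or swings out of the gripper (faster than 0.3 m/s with the fingers off it) (contact force between the fingers and bin below 0.05 N and linear speed of bin above 0.3 m/s).
It fails at once if a bin already hanging is shoved more than 30 mm (distance of any of hung_bin_left, hung_bin_right from where it was at the start of the episode above 0.03 m).
It fails at once if another thing on the bench is moved more than 40 mm (distance of any of collar, tee, tape_roll, marker, pliers, jar from where it was at the start of the episode above 0.04 m).
It also fails if it takes over 67 s, if anything falls off the work surface, if the arm or the gripper's body presses on something with over 40 N, if the wrist force passes 120 N, or if a joint passes its speed limit or range.

### The arm

A 6-joint arm with a two-finger parallel gripper is mounted at the origin on the work surface. World frame = base frame: x ahead of the robot, y to its left, z up, the work surface at z = 0. Lengths are in m, angles in rad, forces in N, time in s.
With the tool pointing down it reaches from about 0.225 to 0.875 m from the base axis. Payload 3.4 kg.
Tool frame: the origin (TCP) lies at the very end of the fingers, on their centre line; the grasp point (between the pads) lies 19 mm behind it (pinch_z is the distance from the TCP to the grasp point, in m); z points along the fingers, y is the line along which they close (so a half turn about z gives the same grasp; the last joint's range is limited). The gripper opens to 85 mm and grips with 20 to 120 N. Pads are 22 mm wide; open, the fingers measure 114 mm over their backs; the gripper's body (76 mm by 85 mm) begins 54 mm behind the grasp point. The pads swing forward as they close: fully open they stand 13 mm farther back than shut.
Start: joints at [-1.222, 0.276, 1.505, -0, 1.361, -0.121], TCP at [0.26, -0.513, 0.231] pointing down, gripper open.
Joint ranges: [-2.89, 2.89], [-0.75, 2.08], [0.22, 2.7], [-1.18, 4.32], [0.11, 2.71], [-2.7, 2.7]. Speed limits (rad/s): [2.57, 2.57, 3.14, 3.14, 3.14, 3.14].

### API

Orientations are given as a unit quaternion [w, x, y, z].
In Python, from workcell import * gives the robot as it stands.
- The arm moves only by the tool step_arm, never from a script. Its argument "increments" is one flat list of numbers, 7 for each row, row after row: the shift along the tool's x, y, z in units of 30 mm (1.0 is 30 mm), then the turn, a rotation vector about the tool's x, y, z in units of 0.12 rad (1.0 is 0.12 rad), then the closure in counts, from 0 (fully open) to 255 (shut). A call has 1 to 12 rows; each row shifts and turns the commanded pose from where the row before left it, along the tool's axes as they then stand; what a row does not reach is not made up. A row lasts 1/12 s, in which the tool goes at most 41.7 mm and 7.16 degrees, less where a joint would pass 70% of its speed; a pose out of reach is approached as far as the arm can. A call with a number of a shift or a turn outside -1 to 1 is refused whole. A call with a gripper value outside its range is refused whole. The fingers move at their own pace and stop on an object; "newtons" is the grip in N (left out, the last holds). Time passes only in rows, so rows that do not move let the fingers close. It gives the time, the measured TCP pose, the force, the opening and the grip force at its end, in the units of the state.
- sense(): the state, without advancing time (a new reading comes with each control period).
- grab_frame(name): name is "scene" or "top" or "wrist"; returns the picture (400x640x3 uint8, red, green, blue); there is no depth.
- get_calibration(name): a dict with "camera_matrix" (3x3 intrinsics, pixels), "rvec" (rotation vector, rad) and "tvec" (3), from world to camera coordinates, as OpenCV has them; the wrist camera has in their place "tool_from_camera" (4x4, takes a point from camera to tool coordinates, whose origin is the TCP and whose axes are the flange's). Camera axes: x right, y down, z forward; pixel columns grow to the right and rows downward; lengths in m; the calibration is good to about 2 mm. A picture is of the moment at which its call begins: read the wrist's pose just before it. get_calibration takes no time and is no camera call.
- sign_off(): hands the job in; it is judged then, once.
Trained networks look in the newest picture that a camera, given by its name, has taken for a name from the list of things; names that differ only in an ending like _2 or _b are one class to them, and where a whole thing is asked for, a point or a joint stands for the part that bears it (a point fixed in the world has none). Each returns a list of dicts, best first, with "p" (0 to 1); they miss things now and then, are a little off and sometimes report something else, mostly with a low value. They report only what shows in the picture. A call takes as long as a camera call.
- look_for(camera, target): "box" ([centre column, centre row, width, height] in pixels, round what is visible of it).
The state is a dict: "t": time; "joint_positions": joint angles; "qd": joint speeds; "effort": joint torques, N m; "position": TCP position; "orientation": TCP orientation; "wrist_force": force on the tool from outside, world axes, zero at the start; "moment": the same for the moment, N m; "opening": finger opening in m; "grasp_force": force on a finger pad.
Only numpy, scipy, OpenCV 4.12 (cv2) and the standard library are available. Lean on these libraries where they do the work, as an engineer would, in place of code of your own. Each camera call takes 0.05 s, during which the arm holds its last target. There are 200 camera calls.

## Working session

There is one attempt and no reset: what is moved stays moved. The work goes in short steps, Python scripts to look and compute and a tool call to move; the robot and the scene stay as the last step left them, time stands still between calls to the robot, and variables do not carry over. Pictures are saved under pics/ and viewed, at most 10 in all, crops included, and the job is handed in when it is done.

Besides the shell and the picture viewer there is one more tool, called after "Call:" in YAML: its name, and indented under it one key for each argument. step_arm: Moves the arm, as the interface text tells. Its arguments: {"type":"object","properties":{"increments":{"type":"array"},"newtons":{"type":"number"}},"required":["increments"]}

```bash
ls; mkdir -p pics
python3 - <<'E'
from workcell import *
import cv2,numpy as np
s=sense();print({k:np.round(v,3).tolist() for k,v in s.items()})
for c in ["scene","top"]:
    f=grab_frame(c);cv2.imwrite(f"pics/{c}0.png",f[:,:,::-1])
    g=get_calibration(c);print(c,{k:np.round(v,4).tolist() for k,v in g.items()})
    for n in ["bin","coupler","bin_grip","bin_slot","rail_mid","rack","hung_bin_left","hung_bin_right","collar","tee","coupler_mid"]:
        try: r=look_for(c,n)
        except Exception as e: r=[];print(e)
        print(c,n,[(np.round(d["box"],1).tolist(),round(d["p"],2)) for d in r[:3]])
print(np.round(get_calibration("wrist")["tool_from_camera"],4).tolist(),np.round(get_calibration("wrist")["camera_matrix"],1).tolist())
E
```

```text
pics
{'t': 0.0, 'joint_positions': [-1.222, 0.277, 1.506, -0.0, 1.361, -0.121], 'qd': [0.001, 0.002, 0.0, -0.002, -0.0, -0.001], 'effort': [0.003, -41.677, -24.58, -0.0, 0.011, 0.0], 'position': [0.26, -0.512, 0.23], 'orientation': [-0.001, 0.973, 0.233, -0.0], 'wrist_force': [0.975, -0.949, -0.005], 'moment': [0.033, 0.053, 0.049], 'grasp_force': 0.0, 'opening': 0.086}
scene {'camera_matrix': [[408.2945, 0.0, 312.0776], [0.0, 408.2945, 195.9081], [0.0, 0.0, 1.0]], 'rvec': [0.7014, 2.5982, -1.189], 'tvec': [0.46, -0.0677, 1.4646]}
scene bin [([340.1, 294.4, 52.0, 58.1], 0.63)]
scene coupler [([361.1, 236.2, 11.0, 24.4], 0.67)]
scene bin_grip [([340.0, 297.6, 52.7, 60.1], 0.74), ([325.1, 207.7, 9.2, 12.7], 0.36)]
scene bin_slot [([343.6, 300.4, 51.7, 60.8], 0.9)]
scene rail_mid []
scene rack [([238.9, 152.7, 121.9, 176.2], 0.6)]
scene hung_bin_left [([244.6, 185.8, 63.5, 49.1], 0.87)]
scene hung_bin_right [([285.6, 133.8, 47.0, 37.1], 0.72)]
scene collar [([326.5, 207.6, 9.3, 11.9], 0.44)]
scene tee [([335.7, 219.8, 28.6, 22.7], 0.68)]
scene coupler_mid [([358.4, 236.6, 13.9, 19.9], 0
[... 213 characters left out ...]
)]
top coupler [([281.0, 242.3, 12.3, 18.3], 0.47), ([339.1, 241.2, 11.6, 10.0], 0.18)]
top bin_grip [([222.0, 181.8, 58.6, 58.9], 0.82)]
top bin_slot [([223.7, 178.1, 66.2, 61.9], 0.61)]
top rail_mid [([439.2, 160.8, 188.7, 196.7], 0.85)]
top rack [([441.1, 163.9, 185.7, 190.9], 0.83)]
top hung_bin_left [([364.4, 154.7, 58.6, 38.5], 0.72)]
top hung_bin_right [([432.4, 237.7, 39.6, 58.9], 0.8), ([364.9, 154.7, 60.1, 38.4], 0.34)]
top collar []
top tee [([309.5, 237.1, 17.0, 28.2], 0.81)]
top coupler_mid []
[[-0.0002, -0.9463, -0.3232, 0.0834], [1.0, -0.0005, 0.0008, -0.001], [-0.0009, -0.3232, 0.9463, -0.1425], [0.0, 0.0, 0.0, 1.0]] [[309.4, 0.0, 322.5], [0.0, 309.4, 194.4], [0.0, 0.0, 1.0]]
```

Run:
```python
import cv2
a=cv2.imread("pics/top0.png")[60:360,160:560];cv2.imwrite("pics/top0c.png",cv2.resize(a,None,fx=2,fy=2,interpolation=cv2.INTER_CUBIC))
a=cv2.imread("pics/scene0.png")[60:340,160:480];cv2.imwrite("pics/scene0c.png",cv2.resize(a,None,fx=2,fy=2,interpolation=cv2.INTER_CUBIC))
```

```text
(no output)
```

View pics/top0c.png

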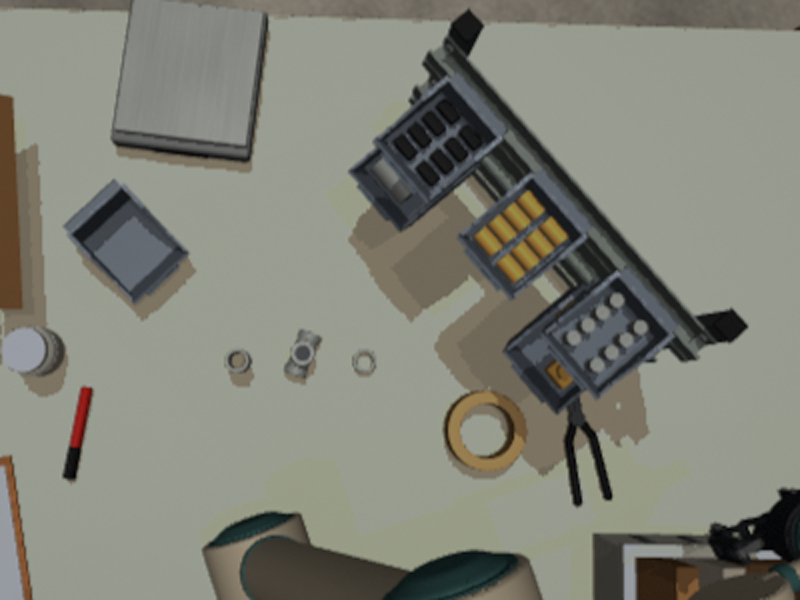

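View pics/scene0c.png

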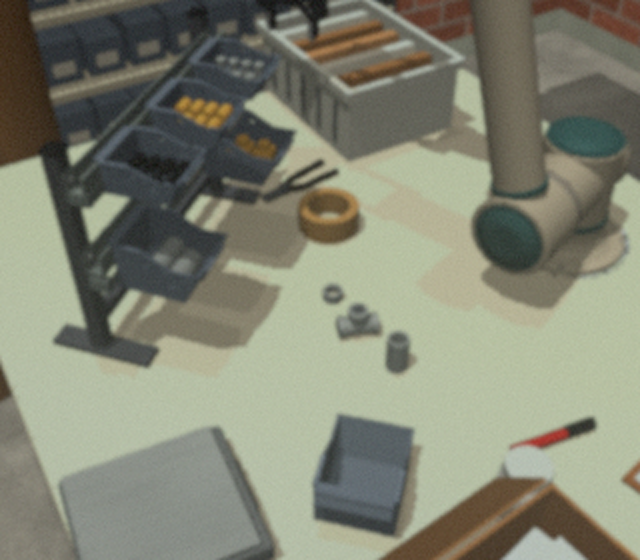

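```bash
cat > h.py <<'E'
import cv2,numpy as np
from scipy.spatial.transform import Rotation as R
from workcell import *
def cam(c):
    g=get_calibration(c);return g["camera_matrix"],cv2.Rodrigues(np.array(g["rvec"],float))[0],np.array(g["tvec"],float)
def proj(c,P):
    K,Rm,t=cam(c);q=(np.atleast_2d(P)@Rm.T+t)@np.array(K).T;return q[:,:2]/q[:,2:]
def unproj(c,uv,z):
    K,Rm,t=cam(c);o=-Rm.T@t;d=Rm.T@np.linalg.inv(K)@np.array([*uv,1.]);return o+d*(z-o[2])/d[2]
def rot(q): return R.from_quat(q,scalar_first=True)
def wristT():
    s=sense();T=np.eye(4);T[:3,:3]=rot(s["orientation"]).as_matrix();T[:3,3]=s["position"];return T@np.array(get_calibration("wrist")["tool_from_camera"])
def wproj(T,P):
    K=np.array(get_calibration("wrist")["camera_matrix"]);Q=(np.atleast_2d(P)-T[:3,3])@T[:3,:3]@K.T;return Q[:,:2]/Q[:,2:]
def wunproj(T,uv,z):
    K=np.array(get_calibration("wrist")["camera_matrix"]);d=T[:3,:3]@np.linalg.inv(K)@np.array([*uv,1.]);return T[:3,3]+d*(z-T[2,3])/d[2]
E
python3 - <<'E'
from h import *
a=cv2.imread("pics/top0.png");b=cv2.imread("pics/scene0.png")
f=lambda i,x,y:cv2.resize(i[y:y+75,x:x+100],(400,300),interpolation=cv2.INTER_CUBIC)
cv2.imwrite("pics/c1.png",np.vstack([np.hstack([f(a,180,140),f(b,290,250)]),np.hstack([f(a,385,70),f(a,440,165)])]))
for n,uv,z in [("coupler",(279,240),.06),("tee",(311,236),.05),("collar",(342,241),.018),("bin0",(219,151),.078),("bin1",(193,174),.078),("bin2",(253.5,185),.055),("bin3",(228.5,210),.055),("bins as low",(219,151),.055),("",(193,174),.055),("",(253.5,185),.078),("",(228.5,210),.078),("postL",(394,80),0.35),("postR",(520,222),.35)]: print(n,unproj("top",uv,z).round(3))
E
```

```text
coupler [0.431 0.107 0.06 ]
tee [0.444 0.019 0.05 ]
collar [ 0.433 -0.069  0.018]
bin0 [0.671 0.278 0.078]
bin1 [0.606 0.346 0.078]
bin2 [0.582 0.182 0.055]
bin3 [0.511 0.249 0.055]
bins as low [0.676 0.282 0.055]
 [0.609 0.351 0.055]
 [0.579 0.18  0.078]
 [0.509 0.245 0.078]
postL [ 0.788 -0.16   0.35 ]
postR [ 0.474 -0.438  0.35 ]
```

View pics/c1.png

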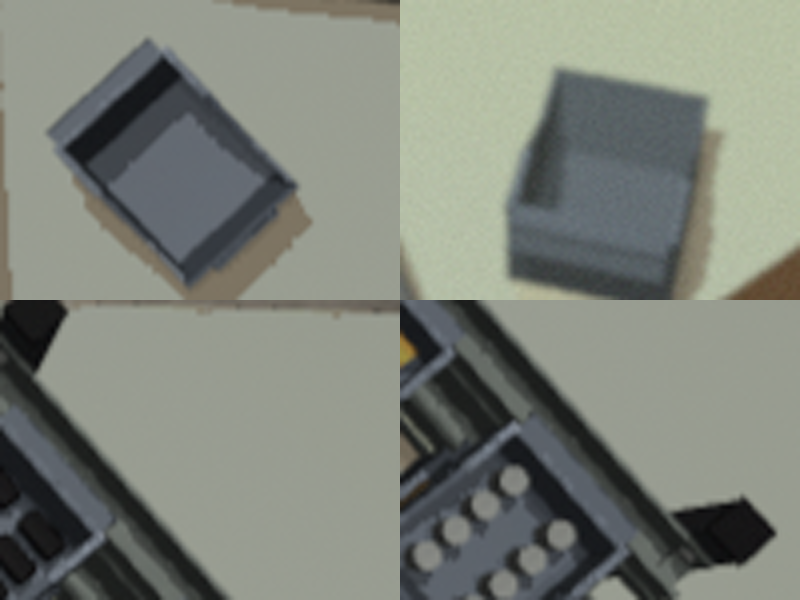

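```bash
cat >> h.py <<'E'
L25=np.array([[0,np.cos(np.radians(25)),np.sin(np.radians(25))],[1,0,0],[0,np.sin(np.radians(25)),-np.cos(np.radians(25))]])  # tool axes in bin frame, columns x,y,z
def yawR(d): return R.from_euler("z",d,degrees=True).as_matrix()
def down(phi): # tool down, tool x at azimuth phi deg
    c,s=np.cos(np.radians(phi)),np.sin(np.radians(phi));return np.array([[c,s,0],[s,-c,0],[0,0,-1.]])
def plan(p,Rt=None,start=None):
    s=sense();p0,R0=(np.array(s["position"]),rot(s["orientation"]).as_matrix()) if start is None else start
    Rt=R0 if Rt is None else Rt;p=np.array(p,float)
    d=R0.T@(p-p0)/.03;w=R.from_matrix(R0.T@Rt).as_rotvec()/.12
    print("shift first:",d.round(2),"| turn:",w.round(2),"| shift after turn:",(Rt.T@(p-p0)/.03).round(2),"| rows",round(max(np.linalg.norm(d)/1.38,abs(d).max()),1),round(abs(w).max(),1))
    return p,Rt
E
python3 - <<'E'
from h import *
plan([.45,-.10,.37],yawR(-48.5)@L25)
E
```

```text
shift first: [11.87 -9.4  -4.62] | turn: [-3.62  0.46 -2.09] | shift after turn: [13.85 -3.59 -6.77] | rows 11.9 3.6
```

Call:
step_arm:
  increments: [0.95, -0.65, -0.8, 0, 0, 0, 100, 0.95, -0.65, -0.8, 0, 0, 0, 100, 0.95, -0.65, -0.8, 0, 0, 0, 100, 1, -0.8, -0.25, 0, 0, 0, 100, 1, -0.8, -0.25, 0, 0, 0, 100, 1, -0.8, -0.25, 0, 0, 0, 100, 1, -0.8, -0.25, 0, 0, 0, 100, 1, -0.8, -0.25, 0, 0, 0, 100, 1, -0.8, -0.25, 0, 0, 0, 100, 1, -0.8, -0.25, 0, 0, 0, 100, 1, -0.8, -0.25, 0, 0, 0, 100, 1, -0.8, -0.25, 0, 0, 0, 100]
  newtons: 40

```text
t: 2.2
position: [0.4529, -0.106, 0.3708]
orientation: [0.0, 0.973, 0.233, 0.0]
wrist_force: [0.9, 0.2, -0.6]
opening: 0.052
grasp_force: 0.0
```

Call:
step_arm:
  increments: [0, 0, 0, -0.9, 0.12, -0.52, 100, 0, 0, 0, -0.9, 0.12, -0.52, 100, 0, 0, 0, -0.9, 0.12, -0.52, 100, 0, 0, 0, -0.9, 0.12, -0.52, 100, 0, 0, 0, 0, 0, 0, 100, 0, 0, 0, 0, 0, 0, 100]

```text
t: 2.7
position: [0.4515, -0.1067, 0.3701]
orientation: [0.2, 0.914, 0.346, 0.077]
wrist_force: [0.2, 0.1, 1.5]
opening: 0.0518
grasp_force: 0.0
```

Run:
```python
from h import *
s=sense();print({k:np.round(s[k],3).tolist() for k in ["t","position","orientation","joint_positions","opening"]})
T=wristT();f=grab_frame("wrist");np.save("T1.npy",T);cv2.imwrite("pics/w1.png",f[:,:,::-1])
for n in ["coupler","rail_mid","hung_bin_left","hung_bin_right"]: print(n,[(np.round(d["box"],1).tolist(),round(d["p"],2)) for d in look_for("wrist",n)[:2]])
```

```text
{'t': 2.7, 'position': [0.451, -0.107, 0.37], 'orientation': [0.2, 0.914, 0.346, 0.077], 'joint_positions': [-0.18, -0.124, 1.695, -0.275, 1.234, 0.714], 'opening': 0.052}
coupler [([483.0, 180.2, 215.5, 360.3], 0.59)]
rail_mid [([484.1, 180.3, 214.3, 360.7], 0.65)]
hung_bin_left [([381.2, 34.9, 124.5, 69.8], 0.95)]
hung_bin_right [([374.9, 255.1, 104.9, 94.2], 0.94)]
```

View pics/w1.png

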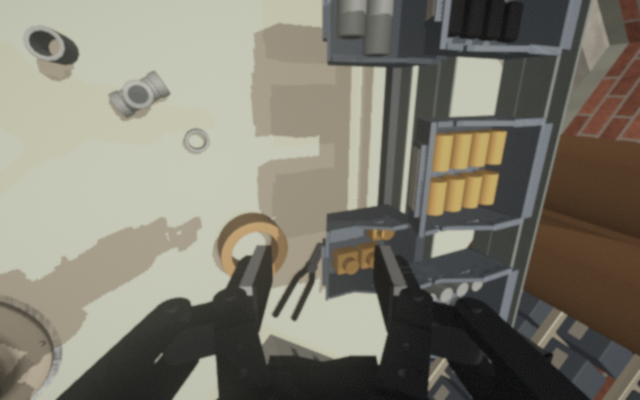

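Run:
```python
from h import *
a=cv2.imread("pics/w1.png")[50:230,320:440]
cv2.imwrite("pics/w1c.png",cv2.resize(a,None,fx=5,fy=3.3,interpolation=cv2.INTER_CUBIC))
T=np.load("T1.npy")
print("coupler top",wunproj(T,(43,41),.06).round(3),"collar",wunproj(T,(195,140),.018).round(3),"tee",wunproj(T,(140,94),.05).round(3))
```

```text
coupler top [0.434 0.111 0.06 ] collar [ 0.436 -0.067  0.018] tee [0.446 0.017 0.05 ]
```

View pics/w1c.png

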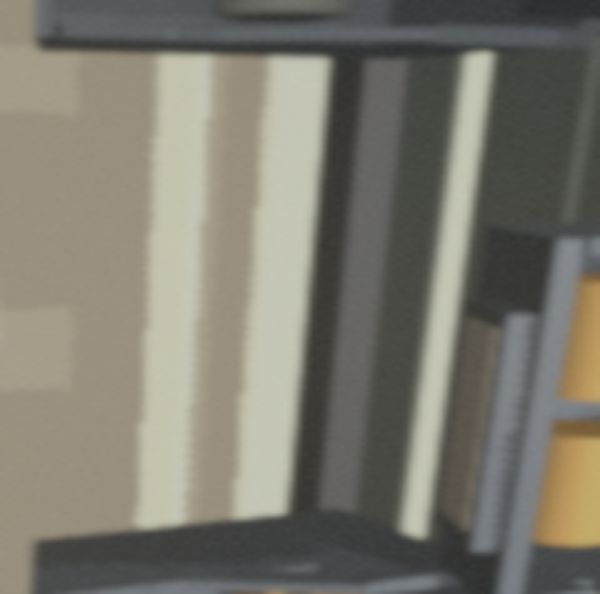

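Run:
```python
from h import *
T=np.load("T1.npy");print(T[:3,3].round(3))
X=yawR(-48.5)
for lab,x0,y0,x1,y1 in [("barL",331,60,293,510),("b2",362,60,320,510),("b3",408,60,358,510),("b4",460,60,402,520),("b5",495,60,430,520)]:
    uv=[(320+x/5,50+y/3.3) for x,y in ((x0,y0),(x1,y1))]
    for z in (.0,.135,.155,.17,.2):
        P=[wunproj(T,u,z) for u in uv];d=P[0]-P[1]
        print(lab,z,[p.round(3)[:2].tolist() for p in P],"yaw",np.degrees(np.arctan2(-d[0],d[1])).round(1),"rackx",[(p@X[:,0]).round(4) for p in P])
# right hung bin & left hung bin: origin corner positions in top cam
```

```text
[ 0.474 -0.006  0.5  ]
barL 0.0 [[0.738, -0.25], [0.541, -0.425]] yaw -48.2 rackx [np.float64(0.676), np.float64(0.6774)]
barL 0.135 [[0.667, -0.184], [0.523, -0.312]] yaw -48.2 rackx [np.float64(0.5794), np.float64(0.5805)]
barL 0.155 [[0.656, -0.174], [0.52, -0.295]] yaw -48.2 rackx [np.float64(0.5651), np.float64(0.5661)]
barL 0.17 [[0.648, -0.167], [0.518, -0.283]] yaw -48.2 rackx [np.float64(0.5544), np.float64(0.5553)]
barL 0.2 [[0.632, -0.152], [0.514, -0.258]] yaw -48.2 rackx [np.float64(0.533), np.float64(0.5338)]
b2 0.0 [[0.747, -0.26], [0.549, -0.437]] yaw -48.2 rackx [np.float64(0.6896), np.float64(0.6911)]
b2 0.135 [[0.673, -0.191], [0.529, -0.321]] yaw -48.2 rackx [np.float64(0.5894), np.float64(0.5905)]
b2 0.155 [[0.662, -0.181], [0.526, -0.304]] yaw -48.2 rackx [np.float64(0.5746), np.float64(0.5756)]
b2 0.17 [[0.654, -0.174], [0.523, -0.291]] yaw -48.2 rackx [np.float64(0.5634), np.float64(0.5644)]
b2 0.2 [[0.638, -0.158], [0.519, -0.265]] yaw -48.2 rackx [np.float64(0.5412), np.float64(0.5421)]
b3 0.0 [[0.761, -0.275], [0.56, -0.454]] yaw -48.4 rackx [np.float64(0.7
[... 720 characters left out ...]
06)]
b4 0.17 [[0.674, -0.195], [0.536, -0.319]] yaw -48.4 rackx [np.float64(0.5931), np.float64(0.5935)]
b4 0.2 [[0.656, -0.178], [0.53, -0.29]] yaw -48.4 rackx [np.float64(0.5682), np.float64(0.5685)]
b5 0.0 [[0.789, -0.305], [0.576, -0.493]] yaw -48.6 rackx [np.float64(0.7514), np.float64(0.7507)]
b5 0.135 [[0.704, -0.224], [0.548, -0.361]] yaw -48.6 rackx [np.float64(0.6345), np.float64(0.634)]
b5 0.155 [[0.691, -0.212], [0.544, -0.342]] yaw -48.6 rackx [np.float64(0.6172), np.float64(0.6167)]
b5 0.17 [[0.682, -0.203], [0.541, -0.327]] yaw -48.6 rackx [np.float64(0.6042), np.float64(0.6037)]
b5 0.2 [[0.663, -0.185], [0.535, -0.298]] yaw -48.6 rackx [np.float64(0.5782), np.float64(0.5778)]
```

Run:
```python
from h import *
T=np.load("T1.npy");X=yawR(-48.4)
im=cv2.imread("pics/w1.png")
print("row141",[im[141,c].tolist() for c in range(376,418,2)], "bench",im[141,350:376:5].tolist())
for u in [(328,61),(328,213),(325.5,298)]:
    p=wunproj(T,u,.181);print(u,(X.T@p).round(4))
# top cam corners of hung-right front: crop (505,350),(558,410); left (350,172),(402,228)
for u in [(505,350),(558,410),(350,172),(402,228)]:
    p=unproj("top",(160+u[0]/2,60+u[1]/2),.181);print(u,(X.T@p).round(4))
b=cv2.imread("pics/scene0.png");a=cv2.imread("pics/top0.png");k=4
o=[]
for c,i,x,y in (("scene",b,220,110),("top",a,350,100)):
    i=cv2.resize(i[y:y+130,x:x+100],(400,520),interpolation=cv2.INTER_CUBIC)
    for rx,z,col in ((.580,.2,(0,0,255)),(.570,.2,(0,255,255)),(.578,.155,(255,0,255))):
        q=proj(c,[X@[rx,yy,z] for yy in np.linspace(.2,.42,8)])
        for u in q: cv2.circle(i,tuple(int(v) for v in ((u-[x,y]+.5)*4)),2,col,-1)
    o.append(i)
cv2.imwrite("pics/c2.png",np.hstack(o))
```

```text
row141 [[181, 198, 196], [182, 198, 196], [166, 182, 180], [78, 86, 87], [54, 59, 60], [58, 61, 62], [88, 90, 91], [98, 101, 101], [100, 102, 103], [95, 98, 99], [79, 85, 84], [69, 75, 76], [69, 75, 74], [68, 75, 73], [78, 87, 85], [140, 154, 152], [180, 196, 195], [170, 186, 185], [96, 106, 106], [59, 63, 63], [57, 59, 59]] bench [[165, 186, 188], [175, 195, 196], [147, 166, 171], [125, 144, 152], [161, 181, 184], [181, 198, 196]]
(328, 61) [0.4726 0.3784 0.181 ]
(328, 213) [0.4731 0.2057 0.181 ]
(325.5, 298) [0.4697 0.0818 0.181 ]
(505, 350) [0.4741 0.1776 0.181 ]
(558, 410) [0.4751 0.0783 0.181 ]
(350, 172) [0.4733 0.4769 0.181 ]
(402, 228) [0.4767 0.379  0.181 ]
```

View pics/c2.png

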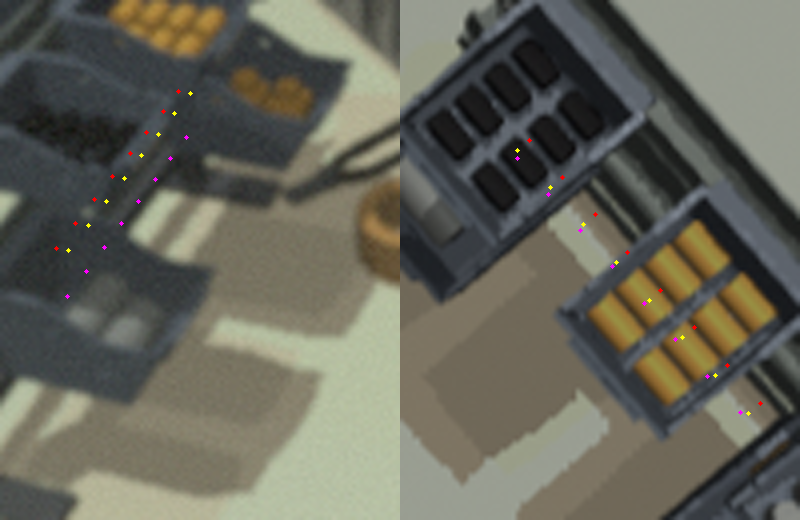

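Run:
```python
from h import *
plan([.4325,.109,.20],down(136))
```

```text
shift first: [ 4.24 -7.77  2.69] | turn: [  2.76   2.96 -13.55] | shift after turn: [5.56 4.73 5.69] | rows 7.8 13.5
```

Call:
step_arm:
  increments: [0, 0, 0, 0.197, 0.211, -0.968, 90, 0, 0, 0, 0.197, 0.211, -0.968, 90, 0, 0, 0, 0.197, 0.211, -0.968, 90, 0, 0, 0, 0.197, 0.211, -0.968, 90, 0, 0, 0, 0.197, 0.211, -0.968, 90, 0, 0, 0, 0.197, 0.211, -0.968, 90, 0, 0, 0, 0.197, 0.211, -0.968, 90, 0, 0, 0, 0.197, 0.211, -0.968, 90, 0, 0, 0, 0.197, 0.211, -0.968, 90, 0, 0, 0, 0.197, 0.211, -0.968, 90, 0, 0, 0, 0.197, 0.211, -0.968, 90, 0, 0, 0, 0.197, 0.211, -0.968, 90]

```text
t: 3.95
position: [0.4535, -0.1095, 0.3702]
orientation: [0.032, 0.477, 0.879, 0.012]
wrist_force: [-0.1, -0.3, -0.5]
opening: 0.0556
grasp_force: 0.0
```

Call:
step_arm:
  increments: [0, 0, 0, 0.197, 0.211, -0.968, 90, 0, 0, 0, 0.197, 0.211, -0.968, 90, 0.8, 0.68, 0.81, 0, 0, 0, 90, 0.8, 0.68, 0.81, 0, 0, 0, 90, 0.8, 0.68, 0.81, 0, 0, 0, 90, 0.8, 0.68, 0.81, 0, 0, 0, 90, 0.8, 0.68, 0.81, 0, 0, 0, 90, 0.8, 0.68, 0.81, 0, 0, 0, 90, 0.8, 0.68, 0.81, 0, 0, 0, 90, 0, 0, 0, 0, 0, 0, 90, 0, 0, 0, 0, 0, 0, 90]

```text
t: 4.87
position: [0.4302, 0.1119, 0.1985]
orientation: [-0.001, 0.372, 0.928, -0.001]
wrist_force: [0.5, -0.5, 0.7]
opening: 0.0553
grasp_force: 0.0
```

Run:
```python
from h import *
s=sense();print({k:np.round(s[k],3).tolist() for k in ["t","position","orientation","joint_positions","opening"]})
T=wristT();f=grab_frame("wrist");np.save("T2.npy",T);cv2.imwrite("pics/w2.png",f[:,:,::-1])
for n in ["coupler","bin","bin_grip","tee"]: print(n,[(np.round(d["box"],1).tolist(),round(d["p"],2)) for d in look_for("wrist",n)[:2]])
print(wproj(T,[[.4325,.109,.06],[.4325,.109,0]]).round(1))
X=yawR(46)
P=lambda b:X@np.array(b)/1000+[.601,.271,0]
print(wproj(T,[P([-78,52,55]),P([-78,-52,55]),P([52.5,52,78]),P([52.5,-52,78])]).round(1))
plan([.4325,.109,.025],down(136))
```

```text
{'t': 4.867, 'position': [0.43, 0.112, 0.199], 'orientation': [-0.001, 0.372, 0.928, -0.001], 'joint_positions': [0.098, 0.104, 1.815, -0.001, 1.227, -0.709], 'opening': 0.055}
coupler [([324.1, 180.1, 32.9, 47.6], 0.8)]
bin [([556.8, 191.9, 164.7, 122.1], 0.67)]
bin_grip [([555.8, 192.0, 165.2, 123.4], 0.66)]
tee [([274.8, 235.9, 47.4, 61.0], 0.66)]
[[322.2 186.3]
 [322.5 170.6]]
[[491.5 140.7]
 [473.2 242.1]
 [659.3 145.8]
 [620.7 254.2]]
shift first: [-0.03 -0.02  5.86] | turn: [0.01 0.02 0.01] | shift after turn: [-0.05 -0.01  5.86] | rows 5.9 0.0
```

View pics/w2.png

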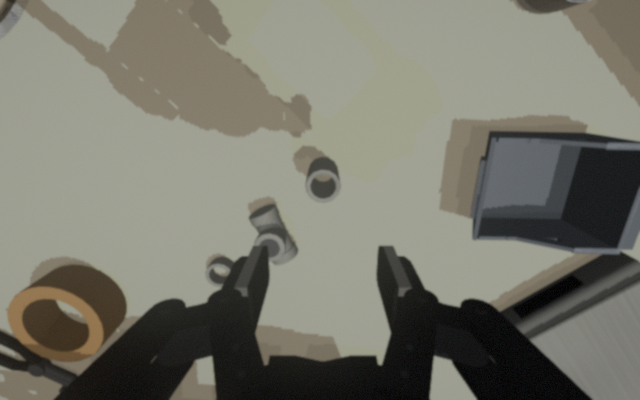

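Call:
step_arm:
  increments: [0, 0, 0.98, 0, 0, 0, 90, 0, 0, 0.98, 0, 0, 0, 90, 0, 0, 0.98, 0, 0, 0, 90, 0, 0, 0.98, 0, 0, 0, 90, 0, 0, 0.98, 0, 0, 0, 90, 0, 0, 0.96, 0, 0, 0, 90, 0, 0, 0, 0, 0, 0, 90, 0, 0, 0, 0, 0, 0, 255, 0, 0, 0, 0, 0, 0, 255, 0, 0, 0, 0, 0, 0, 255, 0, 0, 0, 0, 0, 0, 255, 0, 0, 0, 0, 0, 0, 255]
  newtons: 40

```text
t: 6.12
position: [0.4313, 0.1112, 0.0253]
orientation: [0.002, 0.373, 0.928, 0.0]
wrist_force: [0.5, -0.3, 2.1]
opening: 0.0339
grasp_force: 40.2
```

Call:
step_arm:
  increments: [0, 0, 0, 0, 0, 0, 255, 0, 0, -1, 0, 0, 0, 255, 0, 0, -1, 0, 0, 0, 255, 0, 0, -1, 0, 0, 0, 255, 0, 0, -1, 0, 0, 0, 255, 0, 0, -1, 0, 0, 0, 255, 0, 0, 0, 0, 0, 0, 255]

```text
t: 6.7
position: [0.434, 0.1119, 0.1799]
orientation: [0.006, 0.373, 0.928, 0.002]
wrist_force: [0.7, -0.1, -1.9]
opening: 0.0337
grasp_force: 40.7
```

Run:
```python
from h import *
s=sense();print({k:np.round(s[k],3).tolist() for k in ["t","position","orientation","joint_positions","opening","grasp_force","wrist_force"]})
X=yawR(46);o=np.array([.599,.273,0])
p=o+X@[.015,0,.17];plan(p,down(136))
T=wristT();f=grab_frame("wrist");cv2.imwrite("pics/w3.png",f[:,:,::-1]);np.save("T3.npy",T)
```

```text
{'t': 6.7, 'position': [0.434, 0.112, 0.18], 'orientation': [0.006, 0.373, 0.928, 0.002], 'joint_positions': [0.097, 0.116, 1.85, -0.001, 1.163, -0.709], 'opening': 0.034, 'grasp_force': 40.733, 'wrist_force': [0.741, -0.093, -1.856]}
shift first: [-0.25  8.18  0.4 ] | turn: [0.07 0.07 0.03] | shift after turn: [-0.23  8.18  0.33] | rows 8.2 0.1
```

Call:
step_arm:
  increments: [0, 0.9, 0, 0, 0, 0, 255, 0, 0.9, 0, 0, 0, 0, 255, 0, 0.9, 0, 0, 0, 0, 255, 0, 0.9, 0, 0, 0, 0, 255, 0, 0.9, 0, 0, 0, 0, 255, 0, 0.9, 0, 0, 0, 0, 255, -0.1, 0.9, 0, 0, 0, 0, 255, -0.1, 0.9, 0, 0, 0, 0, 255, 0, 0.9, 0, 0, 0, 0, 255, 0, 0, 0, 0, 0, 0, 255, 0, 0, 0, 0, 0, 0, 255]

```text
t: 7.67
position: [0.6023, 0.283, 0.171]
orientation: [-0.001, 0.373, 0.928, -0.002]
wrist_force: [-0.4, -0.2, -1.2]
opening: 0.0335
grasp_force: 40.8
```

Run:
```python
from h import *
sense();T=wristT();f=grab_frame("wrist");cv2.imwrite("pics/w4.png",f[:,:,::-1]);np.save("T4.npy",T)
s=sense();print({k:np.round(s[k],3).tolist() for k in ["t","position","orientation","joint_positions"]})
X=yawR(46);o=np.array([.599,.273,0])
for b in ([-78,52,55],[-78,-52,55],[8,52,78],[52,52,78],[52,-52,78],[66,48,78],[66,-48,78]): print(b,wproj(T,o+X@b/1000*1 if 0 else o+X@(np.array(b)/1000)).round(1))
```

```text
{'t': 7.717, 'position': [0.601, 0.282, 0.171], 'orientation': [-0.002, 0.373, 0.928, -0.002], 'joint_positions': [0.335, 0.447, 1.389, -0.001, 1.311, -0.472]}
[-78, 52, 55] [[217.7 135.1]]
[-78, -52, 55] [[229.3 246.8]]
[8, 52, 78] [[320.9 139.9]]
[52, 52, 78] [[379.  140.2]]
[52, -52, 78] [[371.4 260.6]]
[66, 48, 78] [[397.  145.5]]
[66, -48, 78] [[387.9 256.6]]
```

View pics/w4.png

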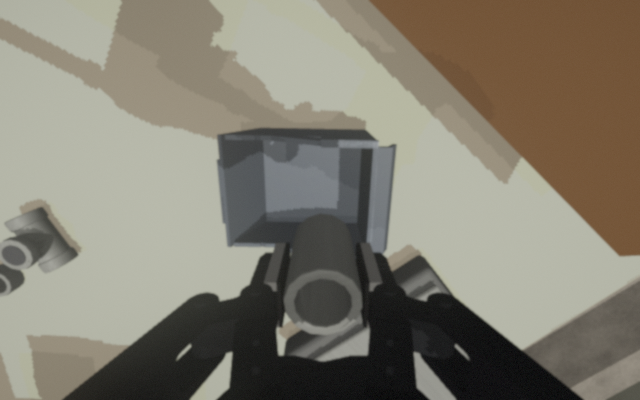

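Call:
step_arm:
  increments: [-0.16, -0.12, 0.9, 0, 0, 0, 255, 0, 0, 0.95, 0, 0, 0, 255, 0, 0, 0.95, 0, 0, 0, 255, 0, 0, 0.95, 0, 0, 0, 255, 0, 0, 0.6, 0, 0, 0, 255, 0, 0, 0.3, 0, 0, 0, 255, 0, 0, 0, 0, 0, 0, 255, 0, 0, 0, 0, 0, 0, 255, 0, 0, 0, 0, 0, 0, 255]

```text
t: 8.47
position: [0.6038, 0.2761, 0.0351]
orientation: [0.0, 0.373, 0.928, -0.0]
wrist_force: [1.1, -0.1, -1.1]
opening: 0.0338
grasp_force: 40.9
```

Run:
```python
from h import *
s=sense();print({k:np.round(s[k],3).tolist() for k in ["t","position","orientation","wrist_force"]})
X=yawR(46);o=np.array([.599,.273,0]);print(X.T@(s["position"]-o))
```

```text
{'t': 8.467, 'position': [0.604, 0.276, 0.035], 'orientation': [0.0, 0.373, 0.928, -0.0], 'wrist_force': [1.114, -0.149, -1.138]}
[ 0.00552929 -0.00130026  0.0351018 ]
```

Call:
step_arm:
  increments: [0, 0, 0.15, 0, 0, 0, 255, 0, 0, 0, 0, 0, 0, 255, 0, 0, 0, 0, 0, 0, 125, 0, 0, 0, 0, 0, 0, 125, 0, 0, 0, 0, 0, 0, 125, 0, 0, -0.5, 0, 0, 0, 125, 0, 0, -1, 0, 0, 0, 125, 0, 0, -1, 0, 0, 0, 125, 0, 0, -1, 0, 0, 0, 125, 0, 0, -1, 0, 0, 0, 125, 0, 0, 0, 0, 0, 0, 150, 0, 0, 0, 0, 0, 0, 150]

```text
t: 9.47
position: [0.6053, 0.277, 0.1681]
orientation: [0.003, 0.373, 0.928, 0.002]
wrist_force: [-0.1, 0.3, 0.2]
opening: 0.0347
grasp_force: 0.0
```

Run:
```python
from h import *
X=yawR(46);o=np.array([.599,.273,0])
sense();T=wristT();f=grab_frame("wrist");np.save("T5.npy",T);cv2.imwrite("pics/w5.png",f[:,:,::-1])
s=sense();print({k:np.round(s[k],3).tolist() for k in ["t","position","orientation","wrist_force","opening"]})
Rt=X@L25
g=o+X@np.array([-.073,0,.043]);tcp=g+Rt[:,2]*.019
print("tcp grasp",tcp.round(4))
P=plan(tcp-Rt[:,2]*.09,Rt)
for b in ([-78,52,55],[-78,-52,55],[52,52,78],[66,48,78],[66,-48,78],[5,0,64]): print(b,wproj(T,o+X@(np.array(b)/1000)).round(1))
print(wproj(T,[o+X@np.array([.005,0,.064])]),[(np.round(d["box"],1).tolist(),round(d["p"],2)) for d in look_for("wrist","coupler")[:2]])
```

```text
{'t': 9.517, 'position': [0.604, 0.277, 0.166], 'orientation': [0.001, 0.373, 0.928, 0.0], 'wrist_force': [-0.622, -0.219, 0.327], 'opening': 0.035}
tcp grasp [0.5539 0.2263 0.0258]
shift first: [ 0.05 -3.64  1.95] | turn: [-3.63  0.01  0.03] | shift after turn: [ 0.04 -4.12  0.23] | rows 3.6 3.6
[-78, 52, 55] [[216.6 127.3]]
[-78, -52, 55] [[228.9 242. ]]
[52, 52, 78] [[381.9 131.4]]
[66, 48, 78] [[400.3 136.9]]
[66, -48, 78] [[390.7 250.7]]
[5, 0, 64] [[318.9 191.7]]
[[318.88173455 191.70835502]] [([324.5, 188.9, 38.6, 52.5], 0.78)]
```

View pics/w5.png

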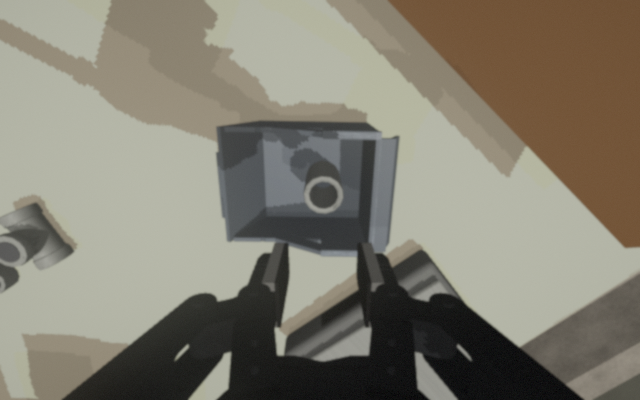

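Call:
step_arm:
  increments: [0.01, -0.91, 0.49, 0, 0, 0, 155, 0.01, -0.91, 0.49, 0, 0, 0, 155, 0.01, -0.91, 0.49, 0, 0, 0, 155, 0.01, -0.91, 0.49, 0, 0, 0, 155, 0, 0, 0, -0.91, 0, 0, 155, 0, 0, 0, -0.91, 0, 0, 155, 0, 0, 0, -0.91, 0, 0, 155, 0, 0, 0, -0.91, 0, 0, 155, 0, 0, 0, 0, 0, 0, 155, 0, 0, 0, 0, 0, 0, 155, 0, 0, 0, 0, 0, 0, 155]

```text
t: 10.48
position: [0.5278, 0.1995, 0.1058]
orientation: [0.076, 0.364, 0.908, 0.192]
wrist_force: [0.1, -0.1, -0.4]
opening: 0.0336
grasp_force: 0.0
```

Run:
```python
from h import *
X=yawR(46);o=np.array([.599,.273,0])
sense();T=wristT();f=grab_frame("wrist");np.save("T6.npy",T);cv2.imwrite("pics/w6.png",f[:,:,::-1])
s=sense();print({k:np.round(s[k],3).tolist() for k in ["t","position","orientation","joint_positions","opening"]})
Rt=X@L25
g=o+X@np.array([-.073,0,.043]);tcp=g+Rt[:,2]*.019
plan(tcp,Rt)
```

```text
{'t': 10.533, 'position': [0.528, 0.2, 0.106], 'orientation': [0.076, 0.364, 0.908, 0.192], 'joint_positions': [0.055, 0.226, 2.022, 0.483, 0.64, -1.108], 'opening': 0.034}
shift first: [-0.01  0.03  2.95] | turn: [-0.17 -0.03  0.04] | shift after turn: [ 0.   -0.03  2.95] | rows 2.9 0.2
```

Call:
step_arm:
  increments: [0, 0, 0.75, -0.1, 0, 0, 155, 0, 0, 0.75, -0.05, 0, 0, 155, 0, 0, 0.75, 0, 0, 0, 155, 0, 0, 0.7, 0, 0, 0, 155, 0, 0, 0, 0, 0, 0, 155, 0, 0, 0, 0, 0, 0, 155]

```text
t: 11.03
position: [0.5527, 0.2275, 0.0246]
orientation: [0.078, 0.363, 0.907, 0.2]
wrist_force: [0.3, -0.0, 0.5]
opening: 0.0334
grasp_force: 0.0
```

Run:
```python
from h import *
X=yawR(46);o=np.array([.599,.273,0])
s=sense();print({k:np.round(s[k],3).tolist() for k in ["t","position","wrist_force","opening"]})
Rt=X@L25
g=o+X@np.array([-.073,0,.043]);tcp=g+Rt[:,2]*.019
plan(tcp,Rt)
```

```text
{'t': 11.033, 'position': [0.553, 0.228, 0.025], 'wrist_force': [0.286, -0.015, 0.517], 'opening': 0.033}
shift first: [-0.06  0.01 -0.04] | turn: [-0.02 -0.05  0.05] | shift after turn: [-0.06  0.01 -0.04] | rows 0.1 0.1
```

Call:
step_arm:
  increments: [0, 0, 0, 0, 0, 0, 255, 0, 0, 0, 0, 0, 0, 255, 0, 0, 0, 0, 0, 0, 255, 0, 0, 0, 0, 0, 0, 255, 0, 0, 0, 0, 0, 0, 255, 0, 0, 0, 0, 0, 0, 255, 0, 0, 0, 0, 0, 0, 255]
  newtons: 80

```text
t: 11.62
position: [0.5524, 0.2263, 0.0263]
orientation: [0.08, 0.364, 0.906, 0.201]
wrist_force: [-2.2, -0.7, 4.5]
opening: 0.0081
grasp_force: 80.2
```

Run:
```python
from h import *
s=sense();print({k:np.round(s[k],3).tolist() for k in ["t","position","wrist_force","opening","grasp_force"]})
q=(rot(s["orientation"]).as_matrix().T@[0,0,.15])/.03;print("lift 150:",q.round(2))
sense();T=wristT();f=grab_frame("wrist");np.save("T7.npy",T);cv2.imwrite("pics/w7.png",f[:,:,::-1])
```

```text
{'t': 11.617, 'position': [0.552, 0.226, 0.026], 'wrist_force': [-2.224, -0.721, 4.519], 'opening': 0.008, 'grasp_force': 80.243}
lift 150: [ 0.01  2.11 -4.53]
```

Call:
step_arm:
  increments: [0, 0.1, -0.22, 0, 0, 0, 255, 0, 0.2, -0.45, 0, 0, 0, 255, 0, 0.4, -0.85, 0, 0, 0, 255, 0, 0.42, -0.9, 0, 0, 0, 255, 0, 0.42, -0.9, 0, 0, 0, 255, 0, 0.42, -0.9, 0, 0, 0, 255, 0, 0.2, -0.4, 0, 0, 0, 255, 0, 0, 0, 0, 0, 0, 255, 0, 0, 0, 0, 0, 0, 255]
  newtons: 80

```text
t: 12.42
position: [0.5519, 0.226, 0.1779]
orientation: [0.079, 0.363, 0.907, 0.2]
wrist_force: [-0.6, -0.3, -4.2]
opening: 0.0078
grasp_force: 79.5
```

Run:
```python
from h import *
s=sense();print({k:np.round(s[k],3).tolist() for k in ["t","position","orientation","wrist_force","moment","opening","grasp_force"]})
R0=rot(s["orientation"]).as_matrix()
# tool pose held relative: lean
print("lean",np.degrees(np.arccos(-R0[2,2])).round(2))
sense();T=wristT();f=grab_frame("wrist");np.save("T8.npy",T);cv2.imwrite("pics/w8.png",f[:,:,::-1])
for n in ["coupler","bin"]: print(n,[(np.round(d["box"],1).tolist(),round(d["p"],2)) for d in look_for("wrist",n)[:2]])
# compare with pre-lift view: template match of the bin patch
a=cv2.imread("pics/w7.png",0);b=cv2.imread("pics/w8.png",0)
orb=cv2.goodFeaturesToTrack(a,80,.02,6);n,st,_=cv2.calcOpticalFlowPyrLK(a,b,orb,None,winSize=(21,21))
for p,q,k in zip(orb[:,0],n[:,0],st[:,0]):
    if k and np.linalg.norm(p-q)<25 and p[1]<300 and 330<p[0]<640: print(p.round(0),(q-p).round(1),end=";")
p,Rt=plan([.45,.10,s["position"][2]])
X2=yawR(-48.4);rail=X2@[.609,.278,.2]
plan(rail+X2@np.array([-.002-.129-.13,0,.222-.2-.074+.043])+(X2@L25)[:,2]*.019,X2@L25,(p,R0))
```

```text
{'t': 12.417, 'position': [0.552, 0.226, 0.178], 'orientation': [0.079, 0.363, 0.907, 0.2], 'wrist_force': [-0.595, -0.321, -4.166], 'moment': [-0.51, 0.509, 0.007], 'opening': 0.008, 'grasp_force': 79.508}
lean 24.83
coupler [([448.9, 246.8, 114.8, 92.3], 0.57)]
bin [([455.1, 249.4, 288.8, 221.0], 0.7)]
[337. 288.] [0.1 0.1];[338. 184.] [-0.3 -0.7];[346. 253.] [0.1 0.2];[341. 178.] [-0.3 -0.7];[412. 258.] [ 0.4 -0.3];[427. 204.] [0.8 0.5];[338. 281.] [0.1 0.1];[378. 192.] [ 0.1 -0.1];[363. 272.] [-0.1  0.3];[497. 248.] [ 0.1 -0.9];shift first: [-0.47 -4.84 -2.3 ] | turn: [0. 0. 0.] | shift after turn: [-0.47 -4.84 -2.3 ] | rows 4.8 0.0
shift first: [-4.04 -4.15 -1.78] | turn: [-0.03 -5.82 12.5 ] | shift after turn: [-4.16  3.93  1.98] | rows 4.4 12.5
```

Call:
step_arm:
  increments: [-0.03, -0.4, -0.2, 0, 0, 0, 255, -0.09, -0.85, -0.4, 0, 0, 0, 255, -0.09, -0.85, -0.4, 0, 0, 0, 255, -0.09, -0.85, -0.4, 0, 0, 0, 255, -0.09, -0.85, -0.4, 0, 0, 0, 255, -0.05, -0.7, -0.35, 0, 0, 0, 255, -0.03, -0.34, -0.15, 0, 0, 0, 255, 0, 0, 0, 0, -0.15, 0.3, 255, 0, 0, 0, 0, -0.3, 0.6, 255, 0, 0, 0, 0, -0.42, 0.9, 255, 0, 0, 0, 0, -0.42, 0.9, 255, 0, 0, 0, 0, -0.42, 0.9, 255]

```text
t: 13.57
position: [0.4499, 0.1, 0.1775]
orientation: [0.122, 0.558, 0.802, 0.175]
wrist_force: [0.4, 0.1, -4.4]
opening: 0.0075
grasp_force: 79.5
```

Call:
step_arm:
  increments: [0, 0, 0, 0, -0.42, 0.9, 255, 0, 0, 0, 0, -0.42, 0.9, 255, 0, 0, 0, 0, -0.42, 0.9, 255, 0, 0, 0, 0, -0.42, 0.9, 255, 0, 0, 0, 0, -0.42, 0.9, 255, 0, 0, 0, 0, -0.42, 0.9, 255, 0, 0, 0, 0, -0.42, 0.9, 255, 0, 0, 0, 0, -0.42, 0.9, 255, 0, 0, 0, 0, -0.4, 0.9, 255, 0, 0, 0, 0, -0.26, 0.6, 255, 0, 0, 0, 0, 0, 0.05, 255, 0, 0, 0, 0, 0, 0, 255]

```text
t: 14.57
position: [0.4488, 0.1006, 0.1758]
orientation: [0.184, 0.855, 0.474, 0.099]
wrist_force: [-0.0, -0.6, -3.0]
opening: 0.0076
grasp_force: 79.5
```

```bash
cat >> h.py <<'E'
X2=yawR(-48.4);RAIL=X2@np.array([.609,.278,.2]);RT=X2@L25
def tcp_for(dx,dy,dz): # TCP for slot at rail_mid + (dx,dy,dz) rack axes
    return RAIL+X2@np.array([dx-.129,dy,dz-.031])+RT[:,2]*.019
E
python3 - <<'E'
from h import *
s=sense();print({k:np.round(s[k],3).tolist() for k in ["t","position","joint_positions","wrist_force","opening","grasp_force"]})
plan(tcp_for(-.132,0,.022),RT)
E
```

```text
{'t': 14.567, 'position': [0.449, 0.101, 0.176], 'joint_positions': [0.323, 0.041, 2.038, -0.443, 0.841, 1.143], 'wrist_force': [-0.025, -0.575, -2.995], 'opening': 0.008, 'grasp_force': 79.538}
shift first: [-5.23  2.79  1.36] | turn: [-0.12 -0.94  2.18] | shift after turn: [-4.15  4.    1.94] | rows 5.2 2.2
```

Call:
step_arm:
  increments: [0, 0, 0, -0.04, -0.31, 0.73, 255, 0, 0, 0, -0.04, -0.31, 0.73, 255, 0, 0, 0, -0.04, -0.31, 0.72, 255, -0.6, 0.6, 0.28, 0, 0, 0, 255, -0.6, 0.6, 0.28, 0, 0, 0, 255, -0.6, 0.6, 0.28, 0, 0, 0, 255, -0.6, 0.6, 0.28, 0, 0, 0, 255, -0.6, 0.6, 0.28, 0, 0, 0, 255, -0.6, 0.55, 0.28, 0, 0, 0, 255, -0.55, 0.45, 0.26, 0, 0, 0, 255, 0, 0, 0, 0, 0, 0, 255, 0, 0, 0, 0, 0, 0, 255]

```text
t: 15.57
position: [0.4431, -0.0837, 0.1746]
orientation: [0.202, 0.914, 0.344, 0.078]
wrist_force: [-1.1, -0.0, -3.4]
opening: 0.008
grasp_force: 79.6
```

Run:
```python
from h import *
sense();T=wristT();f=grab_frame("wrist");np.save("T9.npy",T);cv2.imwrite("pics/w9.png",f[:,:,::-1])
s=sense();print({k:np.round(s[k],3).tolist() for k in ["t","position","joint_positions","wrist_force","opening","grasp_force"]})
plan(tcp_for(-.132,0,.022),RT)
R0=rot(s["orientation"]).as_matrix();print("lean",np.degrees(np.arccos(-R0[2,2])),"xyaw",np.degrees(np.arctan2(R0[1,0],R0[0,0]))-90)
# edge positions: project rail line
rm=[RAIL+X2@[-.002,y,0] for y in (-.08,-.04,0,.04,.08)]
print("rail front edge px",wproj(T,rm).round(1).tolist())
```

```text
{'t': 15.617, 'position': [0.444, -0.083, 0.175], 'joint_positions': [-0.11, -0.001, 2.091, -0.422, 0.761, 1.005], 'wrist_force': [1.505, -0.511, -3.851], 'opening': 0.008, 'grasp_force': 79.263}
shift first: [ 0.04 -0.03  0.02] | turn: [ 0.01 -0.02 -0.04] | shift after turn: [ 0.04 -0.03  0.02] | rows 0.0 0.0
lean 25.092364676049772 xyaw -48.588031565001955
rail front edge px [[600.4, 285.8], [614.3, 244.1], [629.7, 198.0], [646.8, 146.5], [666.0, 88.9]]
```

Call:
step_arm:
  increments: [0, 0.3, 0.14, 0, 0, 0, 255, 0, 0.5, 0.23, 0, 0, 0, 255, 0, 0.5, 0.23, 0, 0, 0, 255, 0, 0.5, 0.23, 0, 0, 0, 255, 0, 0.3, 0.14, 0, 0, 0, 255, 0.04, 0.08, 0.04, 0, 0, 0, 255, 0, 0, 0, 0, 0, 0, 255, 0, 0, 0, 0, 0, 0, 255]

```text
t: 16.28
position: [0.4928, -0.135, 0.1752]
orientation: [0.202, 0.913, 0.346, 0.078]
wrist_force: [-0.3, 0.3, -4.1]
opening: 0.0079
grasp_force: 79.5
```

Run:
```python
from h import *
sense();T=wristT();f=grab_frame("wrist");np.save("T10.npy",T);cv2.imwrite("pics/w10.png",f[:,:,::-1])
s=sense();print({k:np.round(s[k],3).tolist() for k in ["t","position","joint_positions","wrist_force","opening","grasp_force"]})
plan(tcp_for(-.060,0,.022),RT)
t=grab_frame("top");cv2.imwrite("pics/top10.png",t[:,:,::-1]);sc=grab_frame("scene");cv2.imwrite("pics/scene10.png",sc[:,:,::-1])
rm=[RAIL+X2@[-.002,y,0] for y in (-.08,-.04,0,.04,.08)];br=[RAIL+X2@[-.004,y,-.045] for y in (-.08,0,.08)]
print("rail front edge px",wproj(T,rm).round(1).tolist(),"bar top",wproj(T,br).round(1).tolist())
# predicted lip corners of held bin
R0=rot(s["orientation"]).as_matrix();B=R0@L25.T;g=np.array(s["position"])-R0[:,2]*.019
q=[g+B@(np.array(b)/1000-[-.073,0,.043]) for b in ([52.5,48,78],[52.5,-48,78],[62,48,78],[62,-48,78])]
print("lip",wproj(T,q).round(1).tolist())
i=cv2.cvtColor(f,cv2.COLOR_RGB2BGR)[60:300,440:640]
cv2.imwrite("pics/w10c.png",cv2.resize(i,None,fx=2.5,fy=2.5,interpolation=cv2.INTER_CUBIC))
j=cv2.resize(sc[110:240,220:340,::-1],None,fx=2.5,fy=600/130,interpolation=cv2.INTER_CUBIC)
cv2.imwrite("pics/c10.png",np.hstack([cv2.resize(i,(500,600),interpolation=cv2.INTER_CUBIC),cv2.resize(j,(300,600))]))
```

```text
{'t': 16.333, 'position': [0.493, -0.135, 0.175], 'joint_positions': [-0.23, 0.074, 2.01, -0.374, 0.727, 0.857], 'wrist_force': [0.058, 0.106, -3.517], 'opening': 0.008, 'grasp_force': 79.545}
shift first: [-0.03 -0.01  0.05] | turn: [ 0.01 -0.02 -0.02] | shift after turn: [-0.03 -0.01  0.05] | rows 0.0 0.0
rail front edge px [[547.2, 313.5], [559.9, 268.4], [574.0, 217.9], [590.1, 160.9], [608.3, 96.1]] bar top [[493.1, 283.0], [510.4, 198.6], [531.6, 95.0]]
lip [[590.6, 167.1], [544.4, 328.0], [601.4, 165.2], [554.3, 323.0]]
```

View pics/c10.png

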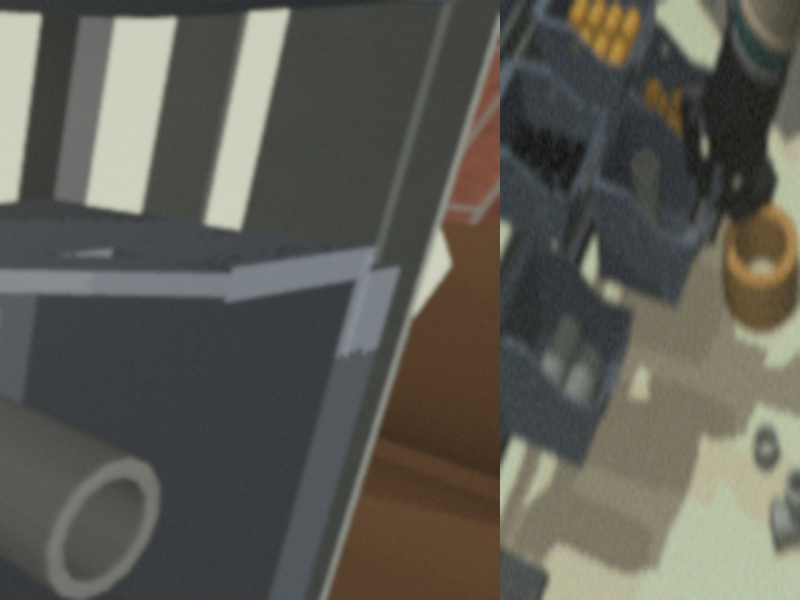

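Call:
step_arm:
  increments: [0, 0.3, 0.14, 0, 0, 0, 255, 0, 0.4, 0.19, 0, 0, 0, 255, 0, 0.4, 0.19, 0, 0, 0, 255, 0, 0.35, 0.16, 0, 0, 0, 255, 0, 0.24, 0.11, 0, 0, 0, 255, 0, 0, 0, 0, 0, 0, 255, 0, 0, 0, 0, 0, 0, 255]

```text
t: 17.02
position: [0.5308, -0.1785, 0.1756]
orientation: [0.203, 0.913, 0.345, 0.079]
wrist_force: [0.1, -0.3, -3.7]
opening: 0.0079
grasp_force: 79.5
```

```bash
cat > st.py <<'E'
from h import *
import sys
sense();T=wristT();f=grab_frame("wrist");cv2.imwrite(f"pics/{sys.argv[1]}.png",f[:,:,::-1])
s=sense();print({k:np.round(s[k],3).tolist() for k in ["t","wrist_force","moment","opening","grasp_force"]})
R0=rot(s["orientation"]).as_matrix();B=R0@L25.T
slot=np.array(s["position"])-R0[:,2]*.019+B@[.129,0,.031]
print("slot in rail frame mm",((X2.T@(slot-RAIL))*1000).round(1),"bin tilt deg",R.from_matrix(X2.T@B).as_rotvec(degrees=True).round(2))
plan(tcp_for(*[float(v) for v in sys.argv[2:5]]),RT)
E
python3 st.py w11 -.004 0 .010
```

```text
{'t': 17.067, 'wrist_force': [-0.018, -0.588, -2.973], 'moment': [0.528, 0.481, -0.042], 'opening': 0.008, 'grasp_force': 79.468}
slot in rail frame mm [-2.4  0.  24.3] bin tilt deg [ 0.2  -0.16 -0.15]
shift first: [-0.02 -0.25  0.4 ] | turn: [ 0.02 -0.02 -0.03] | shift after turn: [-0.02 -0.25  0.4 ] | rows 0.4 0.0
```

Call:
step_arm:
  increments: [0, -0.13, 0.2, 0, 0, 0, 255, 0, -0.12, 0.2, 0, 0, 0, 255, 0, -0.04, 0.09, 0, 0, 0, 255, 0, -0.04, 0.09, 0, 0, 0, 255, 0, 0, 0, 0, 0, 0, 255, 0, 0, 0, 0, 0, 0, 255]

```text
t: 17.57
position: [0.5295, -0.1762, 0.1557]
orientation: [0.203, 0.913, 0.346, 0.079]
wrist_force: [-0.5, -0.8, -3.9]
opening: 0.008
grasp_force: 79.5
```

```bash
python3 st.py w12 -.003 0 .002
```

```text
{'t': 17.617, 'wrist_force': [-0.07, 1.114, -3.082], 'moment': [0.582, 0.408, -0.021], 'opening': 0.008, 'grasp_force': 79.48}
slot in rail frame mm [-4.8  0.5  4.5] bin tilt deg [ 0.21 -0.16 -0.09]
shift first: [-0.03  0.02  0.09] | turn: [ 0.02 -0.02 -0.03] | shift after turn: [-0.03  0.02  0.09] | rows 0.1 0.0
```

Call:
step_arm:
  increments: [0, 0.08, 0.04, 0, 0, 0, 255, 0, 0, 0.05, 0, 0, 0, 255, 0, -0.03, 0.06, 0, 0, 0, 255, 0, 0, 0, 0, 0, 0, 255]

```text
t: 17.95
position: [0.531, -0.1785, 0.1521]
orientation: [0.203, 0.913, 0.345, 0.078]
wrist_force: [-2.5, 2.4, -2.6]
opening: 0.0077
grasp_force: 79.7
```

```bash
python3 st.py w13 -.002 0 -.002
```

```text
{'t': 18.0, 'wrist_force': [-3.161, 2.502, -1.947], 'moment': [0.705, 0.692, 0.02], 'opening': 0.007, 'grasp_force': 79.662}
slot in rail frame mm [-2.   0.1  0.6] bin tilt deg [ 0.18 -0.11 -0.12]
shift first: [-0.02 -0.04  0.07] | turn: [ 0.02 -0.02 -0.03] | shift after turn: [-0.02 -0.04  0.07] | rows 0.1 0.0
```

Call:
step_arm:
  increments: [0, -0.05, 0.03, 0, 0, 0, 255, 0, -0.02, 0.04, 0, 0, 0, 255, 0, 0, 0, 0, 0, 0, 255]

```text
t: 18.25
position: [0.531, -0.1781, 0.1506]
orientation: [0.204, 0.913, 0.345, 0.079]
wrist_force: [-7.0, 4.9, 3.7]
opening: 0.0077
grasp_force: 79.3
```

```bash
python3 st.py w14 -.002 0 -.003
```

```text
{'t': 18.3, 'wrist_force': [-6.191, 2.64, 2.167], 'moment': [0.259, 0.401, -0.173], 'opening': 0.008, 'grasp_force': 79.28}
slot in rail frame mm [-2.6  0.4 -0.7] bin tilt deg [ 0.23 -0.24 -0.1 ]
shift first: [-0.03 -0.01  0.06] | turn: [ 0.04 -0.02 -0.03] | shift after turn: [-0.03 -0.01  0.06] | rows 0.1 0.0
```

Call:
step_arm:
  increments: [0, -0.02, -0.01, 0, 0, 0, 255, 0, 0, 0, 0, 0, 0, 255, 0, 0, 0, 0, 0, 0, 255]
  newtons: 20

```text
t: 18.55
position: [0.5312, -0.1779, 0.1507]
orientation: [0.204, 0.913, 0.345, 0.08]
wrist_force: [-5.6, 1.8, 3.6]
opening: 0.0076
grasp_force: 79.5
```

```bash
python3 st.py w15 -.002 0 -.002
python3 - <<'E'
from h import *
a=cv2.imread("pics/w14.png",0);b=cv2.imread("pics/w15.png",0)
p=cv2.goodFeaturesToTrack(a,80,.02,6);n,st,_=cv2.calcOpticalFlowPyrLK(a,b,p,None)
d=[(n[i,0]-p[i,0]) for i in range(len(p)) if st[i,0] and p[i,0,0]>330];print(np.median(d,0))
E
```

```text
{'t': 18.6, 'wrist_force': [-5.295, 2.306, 3.363], 'moment': [0.052, 0.263, -0.245], 'opening': 0.008, 'grasp_force': 79.512}
slot in rail frame mm [-2.6  0.7 -0.4] bin tilt deg [ 0.26 -0.29 -0.1 ]
shift first: [-0.04 -0.    0.03] | turn: [ 0.04 -0.03 -0.03] | shift after turn: [-0.04 -0.    0.03] | rows 0.0 0.0
[-0.33584595  0.1535492 ]
```

Call:
step_arm:
  increments: [0, -0.03, -0.01, 0, 0, 0, 245, 0, 0, 0, 0, 0, 0, 238, 0, 0, 0, 0, 0, 0, 234, 0, 0, 0, 0, 0, 0, 234]
  newtons: 20

```text
t: 18.93
position: [0.5314, -0.1775, 0.1507]
orientation: [0.204, 0.912, 0.345, 0.08]
wrist_force: [-0.7, -2.6, 2.5]
opening: 0.008
grasp_force: 79.1
```

```bash
python3 st.py w16 -.002 0 -.002
```

```text
{'t': 18.983, 'wrist_force': [0.509, -1.863, 2.139], 'moment': [-0.546, -0.311, -0.344], 'opening': 0.008, 'grasp_force': 79.118}
slot in rail frame mm [-2.8  1.1 -0.4] bin tilt deg [ 0.29 -0.34 -0.07]
shift first: [-0.05  0.    0.03] | turn: [ 0.05 -0.03 -0.03] | shift after turn: [-0.05  0.    0.03] | rows 0.0 0.0
```

Call:
step_arm:
  increments: [0, 0, 0, 0, 0, 0, 231, 0, 0, 0, 0, 0, 0, 229, 0, 0, 0, 0, 0, 0, 227, 0, 0, 0, 0, 0, 0, 225, 0, 0, 0, 0, 0, 0, 223]

```text
t: 19.4
position: [0.5303, -0.1768, 0.1497]
orientation: [0.203, 0.913, 0.346, 0.079]
wrist_force: [1.5, -2.5, 2.0]
opening: 0.0113
grasp_force: 1.8
```

```bash
python3 st.py w17 -.002 0 -.002
```

```text
{'t': 19.45, 'wrist_force': [3.006, -2.963, 0.566], 'moment': [-0.349, -0.316, -0.03], 'opening': 0.011, 'grasp_force': 1.895}
slot in rail frame mm [-3.9  0.8 -1.7] bin tilt deg [ 0.23 -0.19 -0.07]
shift first: [-0.04  0.05  0.02] | turn: [ 0.03 -0.03 -0.02] | shift after turn: [-0.04  0.05  0.02] | rows 0.1 0.0
```

Call:
step_arm:
  increments: [0, 0.03, 0.01, 0, 0, 0, 222, 0, 0.03, 0.01, 0, 0, 0, 218, 0, 0, 0, 0, 0, 0, 212, 0, 0, 0, 0, 0, 0, 205, 0, 0, 0, 0, 0, 0, 198, 0, 0, 0, 0, 0, 0, 190]

```text
t: 19.95
position: [0.5307, -0.178, 0.1495]
orientation: [0.203, 0.913, 0.345, 0.078]
wrist_force: [-0.1, 0.3, -0.5]
opening: 0.0218
grasp_force: 0.0
```

```bash
python3 st.py w18 -.002 0 -.002
python3 - <<'E'
from h import *
a=cv2.imread("pics/w17.png",0);b=cv2.imread("pics/w18.png",0)
p=cv2.goodFeaturesToTrack(a,80,.02,6);n,st,_=cv2.calcOpticalFlowPyrLK(a,b,p,None)
for i in range(len(p)):
    if st[i,0] and p[i,0,0]>300 and p[i,0,1]<300: print(p[i,0].round(),(n[i,0]-p[i,0]).round(1),end=";")
E
```

```text
{'t': 20.0, 'wrist_force': [0.336, 0.232, -0.317], 'moment': [0.14, 0.139, -0.032], 'opening': 0.022, 'grasp_force': 0.0}
slot in rail frame mm [-2.6  0.3 -1.9] bin tilt deg [ 0.19 -0.13 -0.11]
shift first: [-0.02  0.02  0.  ] | turn: [ 0.02 -0.02 -0.03] | shift after turn: [-0.02  0.02  0.  ] | rows 0.0 0.0
[541.  58.] [-0.2 -1.4];[487.  63.] [-0.6 -1.2];[304. 288.] [-12.5   1.7];[431.  62.] [-0.4 -1.2];[522. 149.] [-0.4 -0.7];[341. 288.] [-1.2  9.1];[456. 139.] [-0.3 -0.7];[475. 140.] [-0.5 -0.7];[310. 243.] [-10.5   0.4];[423. 142.] [-0.4 -0.7];[507. 146.] [-0.5 -0.7];[467.  64.] [-0.3 -1.2];[618. 167.] [ 0.4 -0.5];[339. 185.] [-2.5 -0.8];[341. 281.] [-5.4 15.2];[523.  60.] [-0.4 -1.4];[328.  54.] [-2.2 -1.4];[316. 210.] [-2.2 -0.3];[328. 151.] [-1.8 -0.7];[398. 143.] [-0.3 -0.7];[328.  37.] [-2.8 -2.2];[324. 210.] [-2.3 -0.3];[304. 281.] [-12.7   1.4];[368.  59.] [-0.7 -1.3];[615. 176.] [ 0.3 -0.3];[315. 228.] [-2.4 -0.3];[405.  61.] [-0.3 -1.3];[327. 178.] [-2.4 -0.8];[365. 146.] [-0.6 -0.7];[350. 252.] [-6.5  1.4];[625. 153.] [ 0.1 -0.1];[335. 180.] [-2.5 -0.8];[387.  60.] [-0.5 -1.2];[566. 174.] [-0.4 -0.6];[381. 144.] [-0.4 -0.7];[322. 229.] [-2.4 -0.4];[441. 140.] [-0.5 -0.7];[341. 178.] [-2.5 -0.8];[332. 274.] [-19.5  75.5];[507.  49.] [-0.7 -1.8];[351. 280.] [-7.1 15.7];[568. 167.] [-0.4 -0.6];[337.  35.] [-2.8 -2.1];
```

Call:
step_arm:
  increments: [0, 0, 0, 0, 0, 0, 175, 0, 0, 0, 0, 0, 0, 165, 0, 0, -0.3, 0, 0, 0, 160, 0, 0, -0.5, 0, 0, 0, 160, 0, 0, -0.6, 0, 0, 0, 160, 0, 0, -0.8, 0, 0, 0, 160, 0, 0, -0.8, 0, 0, 0, 160, 0, 0, -0.8, 0, 0, 0, 160, 0, -1, -0.5, 0, 0, 0, 160, 0, -1, -0.5, 0, 0, 0, 160, 0, 0, 0, 0, 0, 0, 160, 0, 0, 0, 0, 0, 0, 160]

```text
t: 21.0
position: [0.4534, -0.0907, 0.2556]
orientation: [0.203, 0.912, 0.346, 0.08]
wrist_force: [0.2, -1.0, 0.4]
opening: 0.0318
grasp_force: 0.0
```

Run:
```python
from h import *
sense();T=wristT();f=grab_frame("wrist");cv2.imwrite("pics/w19.png",f[:,:,::-1])
s=sense();print({k:np.round(s[k],3).tolist() for k in ["t","position","wrist_force"]})
for n in ["bin","coupler"]: print(n,[(np.round(d["box"],1).tolist(),round(d["p"],2)) for d in look_for("wrist",n)[:3]])
print("pred rim corners hung",wproj(T,[RAIL+X2@np.array([-.136,y,-.019]) for y in (-.052,.052)]+[RAIL+X2@np.array([-.056,0,-.01])]+[RAIL+X2@np.array([-.136,y,-.019]) for y in (.15+.052-.052+.0,.2)]).round(1).tolist())
g=cv2.cvtColor(f,cv2.COLOR_RGB2GRAY);l=cv2.createLineSegmentDetector().detect(g)[0][:,0]
for x in l:
    if np.hypot(x[2]-x[0],x[3]-x[1])>45 and x[0]>280: print(x.round(0).tolist(),end=" ")
```

```text
{'t': 21.05, 'position': [0.454, -0.091, 0.256], 'wrist_force': [0.002, 0.364, 0.684]}
bin [([457.4, 180.6, 156.7, 124.3], 0.85), ([141.2, 109.6, 76.9, 60.2], 0.39)]
coupler [([451.6, 183.3, 66.5, 41.4], 0.94)]
pred rim corners hung [[391.0, 245.6], [399.9, 131.4], [469.5, 183.4], [410.7, -7.7], [417.4, -95.1]]
[454.0, 399.0, 415.0, 353.0] [350.0, 306.0, 327.0, 359.0] [550.0, 212.0, 564.0, 156.0] [335.0, 309.0, 306.0, 356.0] [513.0, 263.0, 550.0, 212.0] [435.0, 121.0, 440.0, 74.0] [438.0, 73.0, 388.0, 71.0] [386.0, 124.0, 433.0, 122.0] [318.0, 360.0, 339.0, 317.0] [501.0, 335.0, 582.0, 399.0] [495.0, 122.0, 503.0, 74.0] [587.0, 150.0, 558.0, 73.0] [353.0, 289.0, 353.0, 243.0] [492.0, 74.0, 485.0, 121.0] [588.0, 59.0, 603.0, 0.0] [387.0, 69.0, 392.0, 1.0] [573.0, 1.0, 498.0, 330.0] [323.0, 317.0, 352.0, 275.0] [638.0, 63.0, 588.0, 59.0] [469.0, 59.0, 478.0, 0.0] [377.0, 217.0, 384.0, 124.0] [624.0, 170.0, 571.0, 336.0] [599.0, 204.0, 568.0, 306.0] [358.0, 244.0, 367.0, 289.0] [566.0, 297.0, 592.0, 210.0] [403.0, 134.0, 522.0, 134.0] [512.0, 127.0, 397.0, 129.0] [503.0, 317.0, 515.0, 266.0] [459.0, 302.0, 498.0, 332.0] [576.0, 306.0, 608.0, 205.0] [403.0, 67.0, 536.0, 70.0] [419.0, 74.0, 415.0, 119.0] [583.0, 133.0, 632.0, 65.0] [395.0, 74.0, 391.0, 119.0] [451.0, 73.0, 445.0, 121.0] [314.0, 17.0, 375.0, 25.0] [403.0, 121.0, 407.0, 76.0] [537.0, 63.0, 434.0, 61.0] [564.0, 198.0, 543.0, 278.0] [588.0, 211.0, 563.0, 294.0] [560.0, 71.0, 576.0, 1.0] [396.0, 214.0, 448.0, 204.0] [524.0, 134.0, 505.0, 225.0] [630.0, 182.0, 615.0, 226.0] [552.0, 1.0, 539.0, 62.0] [529.0, 129.0, 543.0, 66.0] [530.0, 287.0, 546.0, 226.0] [538.0, 72.0, 526.0, 126.0] [515.0, 223.0, 535.0, 133.0] [493.0, 324.0, 504.0, 273.0]
```

```bash
python3 -c "
from workcell import *
print(sign_off())"
```

```text
the job is handed in; nothing more can be done
None
```

The coupler is in the bin, and the bin hangs on the lower rail between the two hung bins. It is released, the arm is clear, and I handed the job in at about 21 s; `sign_off()` returned no verdict.

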